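# Walk the graphite mould round to the fence

### The arm

A 7-joint arm with a two-finger parallel gripper is mounted at the origin on the work surface. World frame = base frame: x ahead of the robot, y to its left, z up, the work surface at z = 0. Lengths are in m, angles in rad, forces in N, time in s.
With the tool pointing down it reaches from about 0.4 to 0.85 m from the base axis. Payload 4.5 kg.
Tool frame: the origin (TCP) lies at the very end of the fingers, on their centre line; the grasp point (between the pads) lies 19 mm behind it; z points along the fingers, y is the line along which they close (so a half turn about z gives the same grasp; the last joint's range is limited). The gripper opens to 85 mm and grips with 20 to 120 N. Pads are 22 mm wide; open, the fingers measure 114 mm over their backs; the gripper's body (76 mm by 85 mm) begins 54 mm behind the grasp point. The pads swing forward as they close: fully open they stand 13 mm farther back than shut.
Start: joints at [-1.134, 0.689, -0.195, 1.565, 0.157, 0.902, -0.215], TCP at [0.245, 0.575, 0.203] pointing down, gripper open.
Joint ranges: [-3.01, 3.01], [-0.46, 2.08], [-1.47, 1.51], [0.13, 2.56], [-1, 4.14], [0.04, 2.09], [-2.66, 2.66]. Speed limits (rad/s): [2.57, 2.57, 3.14, 3.14, 3.14, 3.14, 3.14].

### API

Orientations are given as a rotation vector (axis times angle).
In Python, from bench import monitor, imaging, bot gives the robot as it stands.
- The arm moves only by the tool drive_tool, never from a script. Its argument "steps" is a list of rows, each an object with "offset": the shift along the world's x, y, z in units of 0.12 m (1.0 is 0.12 m), a list of three; "rot": the turn, a rotation vector about the world's x, y, z in units of 5 degrees (1.0 is 5 degrees), a list of three; "claw": the opening, from 0 (shut) to 1 (fully open). A call has 1 to 12 rows; each row shifts and turns the commanded pose from where the row before left it; what a row does not reach is not made up. A row lasts 1/10 s, in which the tool goes at most 50 mm and 8.59 degrees, less where a joint would pass 70% of its speed; a pose out of reach is approached as far as the arm can. A call with a number of a shift or a turn outside -1 to 1 is refused whole. A call with a gripper value outside its range is refused whole. The fingers move at their own pace and stop on an object; "squeeze" is the grip in N (left out, the last holds). Time passes only in rows, so rows that do not move let the fingers close. It gives the time, the measured TCP pose, the force, the opening and the grip force at its end, in the units of the state.
- monitor.read_state(): the state, without advancing time (a new reading comes with each control period).
- imaging.snapshot(name): name is "scene" or "top" or "wrist"; returns (picture, depth): 480x640x3 uint8, red, green, blue; 480x640 float32, m along the optical axis (not along the pixel's ray), 0 where there is no reading.
- imaging.camera_params(name): a dict with "intrinsics" (3x3 intrinsics, pixels), "extrinsics" (4x4, takes a point from camera to world coordinates). Camera axes: x right, y down, z forward; pixel columns grow to the right and rows downward; lengths in m; the calibration is good to about 2 mm. A picture is of the moment at which its call begins: read the wrist's pose just before it. camera_params takes no time and is no camera call; for the wrist camera it gives the pose at the moment of the call.
- bot.close_job(): hands the job in; it is judged then, once.
The state is a dict: "time_s": time; "joint_positions": joint angles; "qd": joint speeds; "effort": joint torques, N m; "tool_pos": TCP position; "orientation": TCP orientation; "contact_force": force on the tool from outside, world axes, zero at the start; "torque": the same for the moment, N m; "gripper_width": opening from 0.0 (shut) to 1.0 (fully open); "gripper_force": force on a finger pad.
Only numpy, scipy, OpenCV 4.12 (cv2) and the standard library are available. Lean on these libraries where they do the work, as an engineer would, in place of code of your own. Each camera call takes 0.05 s, during which the arm holds its last target. There are 200 camera calls.

### The job

Using only pushes of the fingertips, walk the heavy graphite mould block round on the bench until its channelled face lies flush along the fence, between the fence's two end lugs. Graphite chips easily: have the block turned nearly square to the fence before it touches it, never lift or tip it, and leave the jar, the glass stand and the paddle where they are.

Things in the scene. Friction and masses are not known exactly. Their poses are not given: they have to be found in the camera images.
- mould: Dark grey graphite block, 130 (its x) by 90 (its y) by 40 mm high, 0.65 to 1.0 kg, loose. Origin at the centre of its underside, z up. The channelled face is the long +y face: an upright channel 36 mm wide, 20 deep in its middle, open at the top; the -y face is plain. It starts turned 40 to 85 degrees clockwise from facing the fence. It takes about 3 to 7 N to slide and stops with the push.
- mould_face (a point): Centre of the mould's channelled face (in the plane of the face, 20 mm above the bench); axes as the mould's.
- fence: Aluminium bar fixed to the bench, 240 mm long (its x), 30 thick, 35 high. Origin at bench level, mid-length on its front face, which is the plane y = 0 and looks to its -y, towards the mould; z up. At each end a lug 20 mm wide stands 12 mm out; between them x runs -100 to 100 mm. The mould faces it when their axes are parallel; flush, its centre is at y = -45 mm.
- jar: Low glass jar with black lid, 48 mm across, 45 mm high, loose; a bystander. Origin under its centre.
- stand: Green glass stand, foot 64 mm across, 110 mm high, loose; a bystander. Origin under its centre.
- paddle: Spatula-shaped paddle lying behind the fence, loose, about 250 mm long; a bystander. Its length runs along its x, handle to -x.
Mind the look-alikes: they are no part of the job. There is more than one size of the mould; the one meant has the size given above. Several things have the shape of the fence; the one meant has the colours described above.

How it is judged:
At the end, for the whole second after the job is handed in: The mould stands still, flat on the bench, its channelled face within 4 mm of the fence face and parallel to it within 0.05 rad, between the lugs (centred within 37 mm) (y of mould_face in the frame of fence between -0.004 and 0.004 m and x of mould_face in the frame of fence between -0.037 and 0.037 m and angle between the y axis of mould and the y axis of fence, either way round below 0.05 rad and angle between mould's own z axis and vertical below 0.03 rad and height (world z) of mould below 0.004 m and linear speed of mould below 0.01 m/s); the robot touches nothing.
It fails at once if the mould is lifted or tipped (over 6 mm or 0.12 rad) (height (world z) of mould above 0.006 m or angle between mould's own z axis and vertical above 0.12 rad).
It fails at once if the mould touches the fence or a lug while more than 0.25 rad (14 degrees) out of square (contact force between mould and fence above 0.5 N and angle between the y axis of mould and the y axis of fence, either way round above 0.25 rad).
It fails at once if the jar, the stand or the paddle is moved more than 20 mm (distance of any of jar, stand, paddle from where it was at the start of the episode above 0.02 m).
It also fails if it takes over 69 s, if anything falls off the work surface, if the arm or the gripper's body presses on something with over 40 N, if the wrist force passes 120 N, or if a joint passes its speed limit or range.

## Working session

There is one attempt and no reset: what is moved stays moved. The work goes in short steps, Python scripts to look and compute and a tool call to move; the robot and the scene stay as the last step left them, time stands still between calls to the robot, and variables do not carry over. Pictures are saved under pics/ and viewed, at most 10 in all, crops included, and the job is handed in when it is done.

Besides the shell and the picture viewer there is one more tool, called after "Call:" as name(argument=value, ...), one argument or row to a line, values as JSON. drive_tool: Moves the arm, as the interface text tells. Shifts and turns lie within -1 to 1; 1 stands for 0.12 m of shift or 5 degrees of turn. Its arguments: {"type":"object","properties":{"steps":{"type":"array"},"squeeze":{"type":"number"}},"required":["steps"]}

```bash
ls; mkdir -p pics
python3 - <<'E'
from bench import monitor, imaging
import cv2,numpy as np
for n in ("scene","top"):
    p,d=imaging.snapshot(n); cv2.imwrite(f"pics/{n}0.png",p[:,:,::-1]); np.save(f"pics/{n}0d.npy",d)
    c=imaging.camera_params(n); print(n,np.round(c["intrinsics"],1).tolist(),np.round(c["extrinsics"],3).tolist())
s=monitor.read_state(); print(s["time_s"],s["tool_pos"],s["orientation"],s["gripper_width"])
E
```

```text
pics
scene [[461.5, 0.0, 316.7], [0.0, 461.5, 238.2], [0.0, 0.0, 1.0]] [[-0.403, 0.542, -0.738, 1.355], [0.915, 0.223, -0.335, 0.44], [-0.017, -0.81, -0.586, 0.695], [0.0, 0.0, 0.0, 1.0]]
top [[521.3, 0.0, 309.1], [0.0, 521.3, 243.4], [0.0, 0.0, 1.0]] [[-0.006, -0.99, 0.14, 0.375], [-1.0, 0.005, -0.013, 0.073], [0.012, -0.14, -0.99, 1.207], [0.0, 0.0, 0.0, 1.0]]
0.1 [0.24479322 0.57440545 0.20256986] [-6.28243626e-01 -3.07792776e+00  2.52163658e-03] 0.9997907676621801
```

View pics/top0.png

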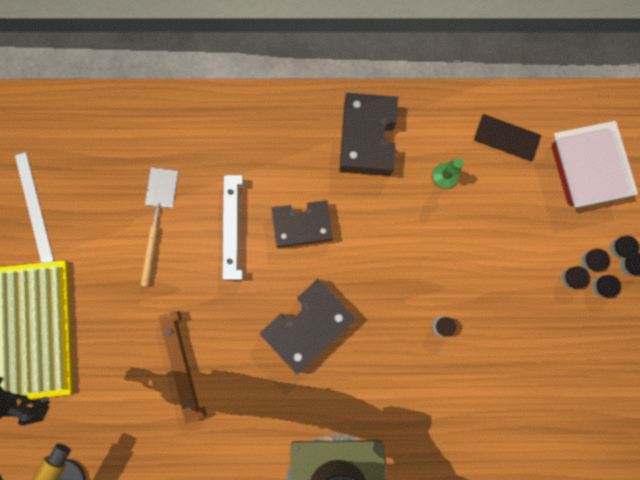

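View pics/scene0.png

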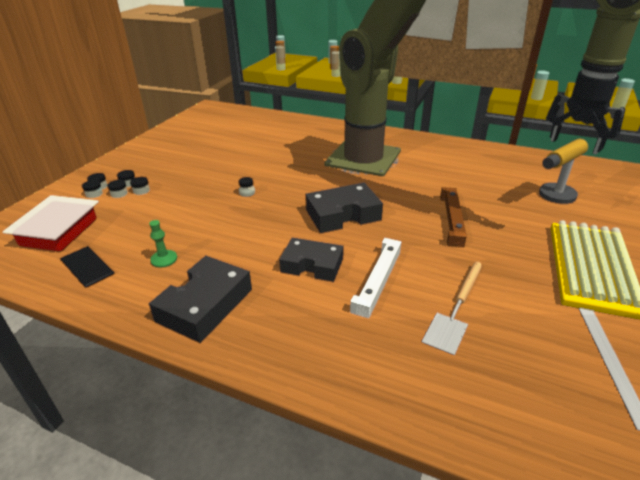

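The top view shows these mould look-alikes:
- Large block at (369,133), about 180 mm long.
- Large block at (308,326), about 170 mm long.
- Small block at (302,224), about 58x40 px, or 130x90 mm. This is the mould, with its channel facing up in the image.

The fence look-alikes are the white/aluminium bar at (232,228), which is the fence with its lugs to the right, the brown bar at (183,366) and the plain strip at (33,205). The jar is at (445,326), the stand at (447,172) and the paddle at (155,220).

```bash
cat > h.py <<'E'
import numpy as np,cv2
from bench import monitor,imaging
def ray(cam,uv,z):
    K,E=np.array(cam["intrinsics"]),np.array(cam["extrinsics"])
    uv=np.atleast_2d(np.asarray(uv,float)); r=np.c_[uv,np.ones(len(uv))]@np.linalg.inv(K).T@E[:3,:3].T
    return E[:3,3]+r*((z-E[2,3])/r[:,2:3])
def tri(cA,a,cB,b):
    pa,pb=[np.array(c["extrinsics"])[:3,3] for c in (cA,cB)]
    da,db=ray(cA,a,0)[0]-pa,ray(cB,b,0)[0]-pb
    s=np.linalg.lstsq(np.c_[da,-db],pb-pa,rcond=None)[0]
    return (pa+s[0]*da+pb+s[1]*db)/2
def world(cam,d):
    K,E=np.array(cam["intrinsics"]),np.array(cam["extrinsics"])
    v,u=np.mgrid[:480,:640]
    return np.stack([(u-K[0,2])/K[0,0]*d,(v-K[1,2])/K[1,1]*d,d],-1)@E[:3,:3].T+E[:3,3]
def biggest(m,seed=None):
    n,l,st,c=cv2.connectedComponentsWithStats(m.astype(np.uint8))
    return l==(l[seed[1],seed[0]] if seed else 1+np.argmax(st[1:,4]))
def rect(m,cam,z):
    v,u=np.nonzero(m); P=ray(cam,np.c_[u,v],z)[:,:2]
    (c,s,a)=cv2.minAreaRect((P*1000).astype(np.float32))
    return np.array(c)/1000,s,a
E
python3 - <<'E'
from h import *
for n,sm,sf in (("top",(302,235),(232,228)),("scene",(308,262),(376,285))):
    p=cv2.imread(f"pics/{n}0.png"); d=np.load(f"pics/{n}0d.npy"); c=imaging.camera_params(n); W=world(c,d)
    hsv=cv2.cvtColor(p,cv2.COLOR_BGR2HSV); 
    dark=p.max(2)<75; 
    for nm,mk,s,z in (("mould",(hsv[...,1]<120)&(W[...,2]>.03),sm,.04),("fence",(hsv[...,1]<90)&(W[...,2]>.025),sf,.035)):
        m=biggest(cv2.morphologyEx(mk.astype(np.uint8),cv2.MORPH_OPEN,np.ones((2,2))),s); 
        Z=W[m][:,2]; print(n,nm,m.sum(),"depth z",np.round(np.percentile(Z,[10,50,90]),4),rect(m,c,z))
        v,u=np.nonzero(m); b=cv2.boxPoints(cv2.minAreaRect(np.c_[u,v].astype(np.float32))); print(np.round(b).tolist(), np.round(W[m].mean(0),4))
        if n=="top":
            pts=(ray(c,np.c_[u,v],z)[:,:2]*1000).astype(np.float32); print(np.round(cv2.boxPoints(cv2.minAreaRect(pts))).tolist())
t=cv2.imread("pics/top0.png")[150:300,190:390]; s=cv2.imread("pics/scene0.png")[220:320,260:420]
cv2.imwrite("pics/crop.png",np.vstack([cv2.resize(t,(400,300),interpolation=2),cv2.resize(s,(400,250),interpolation=2)]))
E
```

```text
top mould 2095 depth z [0.0368 0.0401 0.0431] (array([0.58444263, 0.07201158]), (91.1761474609375, 129.01712036132812), 7.483943462371826)
[[272.0, 208.0], [328.0, 201.0], [334.0, 240.0], [277.0, 248.0]] [0.5811 0.0722 0.0449]
[[531.0, 130.0], [548.0, 2.0], [638.0, 14.0], [621.0, 142.0]]
top fence 1509 depth z [0.0284 0.0349 0.0383] (array([0.57828778, 0.22968967]), (240.0894012451172, 42.75790023803711), 0.6542903780937195)
[[224.0, 176.0], [243.0, 176.0], [243.0, 280.0], [224.0, 280.0]] [0.5756 0.233  0.0397]
[[458.0, 250.0], [458.0, 207.0], [699.0, 210.0], [698.0, 252.0]]
scene mould 1417 depth z [0.0333 0.0391 0.041 ] (array([0.59447156, 0.08264067]), (99.54210662841797, 131.8112335205078), 6.824618339538574)
[[280.0, 264.0], [285.0, 237.0], [344.0, 246.0], [339.0, 274.0]] [0.5957 0.0844 0.0414]
scene fence 1145 depth z [0.0254 0.034  0.0362] (array([0.58825751, 0.23924962]), (247.852294921875, 43.30667495727539), 0.19042687118053436)
[[350.0, 305.0], [384.0, 235.0], [402.0, 244.0], [369.0, 314.0]] [0.5983 0.243  0.0337]
```

View pics/crop.png

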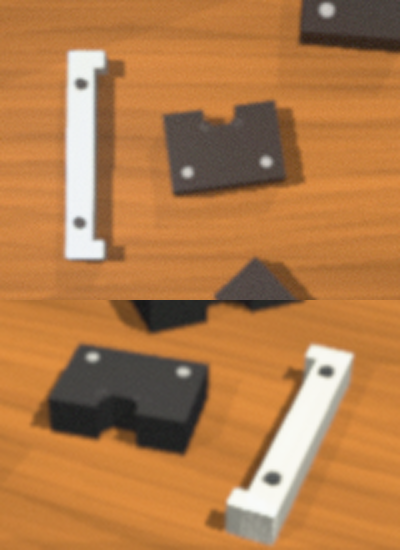

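Measured sizes match: mould 91x129 mm at z 0.040, fence 240x43 mm at z 0.035. The crop confirms the mould's channel faces world +x, and the fence lugs face −y. The mould is at (0.584, 0.072) and needs about 83° CCW. The fence origin is near (0.578, 0.2205), turned +0.65°. First push: far end of its right end face, towards +y.

Call:
drive_tool(
  steps=[
    {"offset": [0.22, -0.335, 0], "rot": [0, 0, -1], "claw": 0},
    {"offset": [0.22, -0.335, 0], "rot": [0, 0, -1], "claw": 0},
    {"offset": [0.22, -0.335, 0], "rot": [0, 0, -1], "claw": 0},
    {"offset": [0.22, -0.335, 0], "rot": [0, 0, -1], "claw": 0},
    {"offset": [0.22, -0.335, 0], "rot": [0, 0, -1], "claw": 0},
    {"offset": [0.22, -0.335, 0], "rot": [0, 0, -1], "claw": 0},
    {"offset": [0.22, -0.335, 0], "rot": [0, 0, -1], "claw": 0},
    {"offset": [0.22, -0.335, 0], "rot": [0, 0, -1], "claw": 0},
    {"offset": [0.22, -0.335, 0], "rot": [0, 0, -1], "claw": 0},
    {"offset": [0.22, -0.335, 0], "rot": [0, 0, -1], "claw": 0},
    {"offset": [0.22, -0.335, 0], "rot": [0, 0, -1], "claw": 0},
    {"offset": [0.22, -0.335, 0], "rot": [0, 0, -1], "claw": 0},
  ],
)

```text
time_s: 1.3
tool_pos: [0.5623, 0.0909, 0.2031]
orientation: [-2.087, -2.348, 0.0]
contact_force: [0.7, 0.0, 0.5]
gripper_width: -0.004
gripper_force: 0.0
```

Call:
drive_tool(
  steps=[
    {"offset": [0.22, -0.335, 0], "rot": [0, 0, -1], "claw": 0},
    {"offset": [0.22, -0.335, 0], "rot": [0, 0, -0.26], "claw": 0},
    {"offset": [0.22, -0.335, 0], "rot": [0, 0, 0], "claw": 0},
    {"offset": [0, 0, -0.3], "rot": [0, 0, 0], "claw": 0},
    {"offset": [0, 0, -0.3], "rot": [0, 0, 0], "claw": 0},
    {"offset": [0, 0, 0], "rot": [0, 0, 0], "claw": 0},
    {"offset": [0, 0, 0], "rot": [0, 0, 0], "claw": 0},
  ],
)

```text
time_s: 2.0
tool_pos: [0.6406, -0.0276, 0.1312]
orientation: [-2.208, -2.233, 0.001]
contact_force: [0.8, 0.2, -0.1]
gripper_width: 0.003
gripper_force: 0.0
```

Call:
drive_tool(
  steps=[
    {"offset": [0, 0, -0.35], "rot": [0, 0, 0], "claw": 0},
    {"offset": [0, 0, -0.35], "rot": [0, 0, 0], "claw": 0},
    {"offset": [0, 0, -0.27], "rot": [0, 0, 0], "claw": 0},
    {"offset": [0, 0.08, 0], "rot": [0, 0, 0], "claw": 0},
    {"offset": [0, 0.08, 0], "rot": [0, 0, 0], "claw": 0},
    {"offset": [0, 0.08, 0], "rot": [0, 0, 0], "claw": 0},
    {"offset": [0, 0.08, 0], "rot": [0, 0, 0], "claw": 0},
    {"offset": [0, 0.08, 0], "rot": [0, 0, 0], "claw": 0},
    {"offset": [0, 0.08, 0], "rot": [0, 0, 0], "claw": 0},
  ],
)

```text
time_s: 2.9
tool_pos: [0.6415, 0.0308, 0.0159]
orientation: [2.208, 2.233, 0.002]
contact_force: [-0.4, -0.8, 0.1]
gripper_width: 0.002
gripper_force: 0.0
```

```bash
cat >> h.py <<'E'
def mould(z=.04,near=None,save=None):
    """top view: grey top face in a depth band; returns centre, sizes, yaw of mould x-edge candidates"""
    p,d=imaging.snapshot("top"); p=p[:,:,::-1].copy(); c=imaging.camera_params("top"); W=world(c,d)
    if save: cv2.imwrite(save,cv2.resize(p[140:320,180:420],(720,540),interpolation=cv2.INTER_CUBIC))
    hsv=cv2.cvtColor(p,cv2.COLOR_BGR2HSV); m=(hsv[...,1]<120)&(W[...,2]>.03)&(W[...,2]<.055)&(hsv[...,2]<150)
    m=cv2.morphologyEx(m.astype(np.uint8),cv2.MORPH_OPEN,np.ones((3,3)))
    n,l,st,ce=cv2.connectedComponentsWithStats(m)
    for i in range(1,n):
        if 500<st[i,4]<3500:
            C,s,a=rect(l==i,c,z)
            if np.linalg.norm(C-[.584,.1])<.12: print("c",np.round(C,4),"size",np.round(s),"ang",round(a,1),st[i,4])
    s=monitor.read_state(); print("t",s["time_s"],"tcp",np.round(s["tool_pos"],4),"F",np.round(s["contact_force"],1))
E
python3 -c "
from h import *
mould(save='pics/a1.png')"
```

```text
t 2.95 tcp [0.6413 0.0336 0.0155] F [-0.   2.7 -0.2]
```

View pics/a1.png

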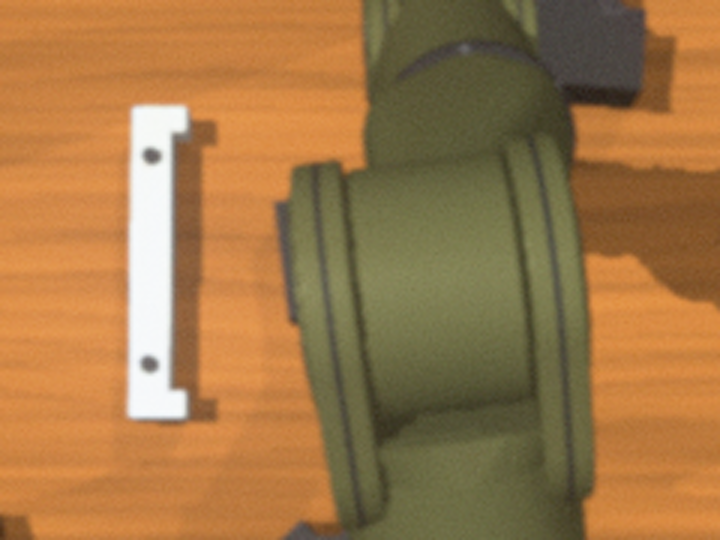

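The top view is mostly blocked by the arm. Only the mould's left edge shows, at crop (276,203)–(295,322), and it has barely moved. I'll check the scene view.

```bash
python3 -c "
from h import *
p,d=imaging.snapshot('scene'); np.save('pics/s1d.npy',d)
cv2.imwrite('pics/s1full.png',p[:,:,::-1]); cv2.imwrite('pics/s1.png',cv2.resize(p[160:340,200:440,::-1],(720,540),interpolation=2))"
```

```text
(no output)
```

View pics/s1.png

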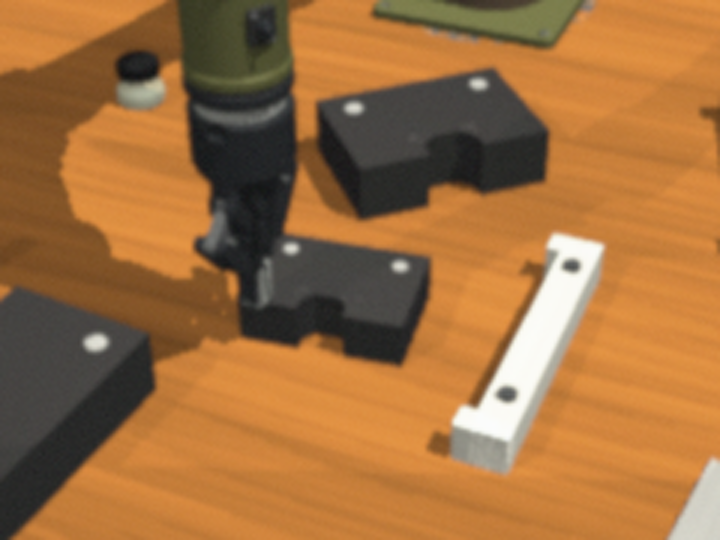

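Run:
```python
from h import *
c=imaging.camera_params("scene"); E=np.linalg.inv(c["extrinsics"]); K=c["intrinsics"]
def proj(P):
    q=K@(E[:3,:3]@P+E[:3,3]); return q[:2]/q[2]
s=monitor.read_state(); T=s["tool_pos"]; print(s["time_s"],T, "tcp px crop",(proj(T)-[200,160])*3, "z=.04",(proj(T+[0,0,.025])-[200,160])*3)
for nm,uv in (("frontleft",(243,305)),("frontright",(406,330)),("backright",(430,258)),("screwL",(291,249)),("screwR",(400,266)),("tip",(258,305))):
    print(nm,np.round(ray(c,np.array(uv)/3+[200,160],.04),4))
p=cv2.imread("pics/scene0.png"); 
print("orig screws")
g=p[225:290,270:350]; m=(g.min(2)>130).astype(np.uint8); n,l,st,ce=cv2.connectedComponentsWithStats(m)
for i in range(1,n): print(ce[i]+[270,225],st[i,4],np.round(ray(c,ce[i]+[270,225],.04),4))
ct=imaging.camera_params("top");p=cv2.imread("pics/top0.png");g=p[195:260,265:345]; m=(g.min(2)>130).astype(np.uint8); n,l,st,ce=cv2.connectedComponentsWithStats(m)
for i in range(1,n): print("top",ce[i]+[265,195],st[i,4],np.round(ray(ct,ce[i]+[265,195],.04),4))
```

```text
3.0 [0.64111798 0.03264539 0.01525666] tcp px crop [253.59865655 328.48964522] z=.04 [251.68765707 303.03523567]
frontleft [[0.6455 0.0275 0.04  ]]
frontright [[0.6255 0.1521 0.04  ]]
backright [[0.5364 0.1366 0.04  ]]
screwL [[0.5675 0.0302 0.04  ]]
screwR [[0.5551 0.1187 0.04  ]]
tip [[0.6411 0.038  0.04  ]]
orig screws
[296.61538462 242.38461538] 13 [[0.5656 0.0282 0.04  ]]
[332.86666667 248.2       ] 15 [[0.5538 0.117  0.04  ]]
top [322.52173913 230.39130435] 23 [[0.5696 0.0274 0.04  ]]
top [283.25       235.79166667] 24 [[0.5575 0.1165 0.04  ]]
```

The finger slid past the far corner: the screws moved only about 2 mm and the force is near zero, so the tip is slimmer than I assumed. I'll back out and push again 15 mm nearer.

Call:
drive_tool(
  steps=[
    {"offset": [0.03, -0.2, 0], "rot": [0, 0, 0], "claw": 0},
    {"offset": [0.0, -0.3, 0], "rot": [0, 0, 0], "claw": 0},
    {"offset": [-0.16, -0.03, 0], "rot": [0, 0, 0], "claw": 0},
    {"offset": [0, 0.1, 0], "rot": [0, 0, 0], "claw": 0},
    {"offset": [0, 0.1, 0], "rot": [0, 0, 0], "claw": 0},
    {"offset": [0, 0.08, 0], "rot": [0, 0, 0], "claw": 0},
    {"offset": [0, 0.08, 0], "rot": [0, 0, 0], "claw": 0},
    {"offset": [0, 0.08, 0], "rot": [0, 0, 0], "claw": 0},
    {"offset": [0, 0.08, 0], "rot": [0, 0, 0], "claw": 0},
    {"offset": [0, 0.08, 0], "rot": [0, 0, 0], "claw": 0},
  ],
)

```text
time_s: 4.0
tool_pos: [0.6254, 0.039, 0.0149]
orientation: [2.209, 2.234, 0.0]
contact_force: [0.1, 0.0, -0.6]
gripper_width: -0.0
gripper_force: 0.0
```

```bash
cat >> h.py <<'E'
def screws(prev,name="scene",z=.04):
    """light screw heads on the mould's top; prev = last known world xy of (R,L); yaw of mould y axis and centre follow"""
    p,d=imaging.snapshot(name); c=imaging.camera_params(name); E=np.linalg.inv(c["extrinsics"]); out=[]
    cv2.imwrite("pics/last.png",p[:,:,::-1])
    m=((p.min(2)>120)&(np.ptp(p,axis=2)<40)).astype(np.uint8); n,l,st,ce=cv2.connectedComponentsWithStats(m)
    C=np.array([ray(c,ce[i],z)[0,:2] for i in range(1,n) if 4<=st[i,4]<60])
    best=None
    for i in range(len(C)):
        for j in range(len(C)):
            e=abs(np.linalg.norm(C[i]-C[j])-.0896); r=np.linalg.norm((C[i]+C[j])/2-prev)
            if i!=j and e<.006 and r<.07:
                u=(C[i]-C[j])/np.linalg.norm(C[i]-C[j]); y=np.array([-u[1],u[0]]) # u = mould x
                ang=np.degrees(np.arctan2(y[1],y[0])); 
                if -5<ang<120: print(name,"R",C[i].round(4),"L",C[j].round(4),"yaw_y",round(ang,1),"centre",((C[i]+C[j])/2+y*.0225).round(4),"e",round(e,4))
    s=monitor.read_state(); print("t",s["time_s"],"tcp",np.round(s["tool_pos"],4),"F",np.round(s["contact_force"],1))
E
python3 -c "
from h import *
screws([.56,.08])"
```

```text
scene R [0.5661 0.0295] L [0.5542 0.1175] yaw_y 7.7 centre [0.5824 0.0765] e 0.0008
t 4.05 tcp [0.6254 0.0418 0.0148] F [ 0.1  2.  -0.5]
```

```bash
python3 -c "
from h import *
p=cv2.imread('pics/last.png');a=cv2.resize(p[200:300,240:360],(720,600),interpolation=2);cv2.imwrite('pics/s2.png',a)
c=imaging.camera_params('scene');E=np.linalg.inv(c['extrinsics']);q=np.array(c['intrinsics'])@(E[:3,:3]@np.array([.6254,.0418,.0148])+E[:3,3]);print((q[:2]/q[2]-[240,200])*6)"
```

```text
[306.83164524 399.64107196]
```

View pics/s2.png

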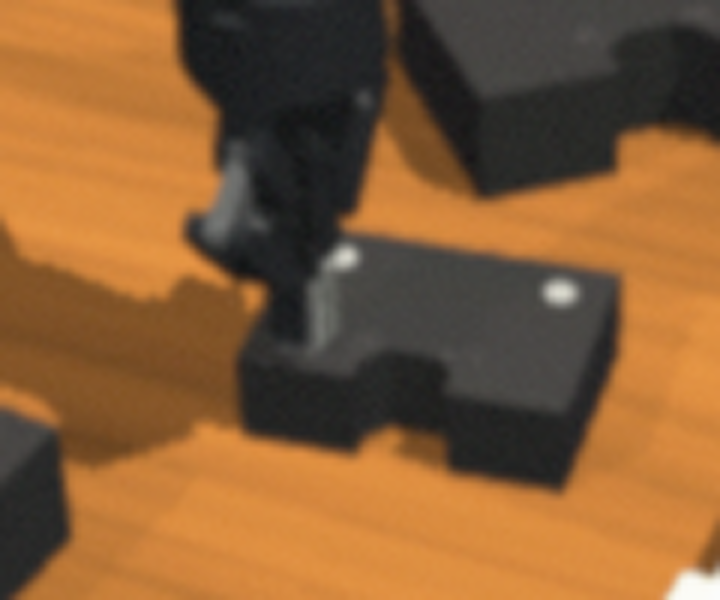

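The fingertip appears to end right at the block's top plane, near (297,345), while the TCP projects to (307,400). So it either hovers over the block or the true tip sits about 27 mm above the reported TCP. I'll back out into the open and measure the tip height.

Call:
drive_tool(
  steps=[
    {"offset": [0, -0.3, 0], "rot": [0, 0, 0], "claw": 0},
    {"offset": [0, -0.4, 0], "rot": [0, 0, 0], "claw": 0},
    {"offset": [0, 0, 0], "rot": [0, 0, 0], "claw": 0},
  ],
)

```text
time_s: 4.35
tool_pos: [0.6248, -0.058, 0.0153]
orientation: [2.217, 2.216, -0.01]
contact_force: [-0.4, -1.8, 0.7]
gripper_width: 0.002
gripper_force: 0.0
```

Run:
```python
from h import *
p,d=imaging.snapshot("scene"); c=imaging.camera_params("scene"); W=world(c,d); s=monitor.read_state(); T=s["tool_pos"]; print(T)
m=(np.abs(W[...,0]-T[0])<.05)&(np.abs(W[...,1]-T[1])<.05)&(W[...,2]<.15)
dark=(p.max(2)<90)
for zl in np.arange(0,.09,.01):
    k=m&dark&(W[...,2]>=zl)&(W[...,2]<zl+.01); 
    if k.any(): print(round(zl,3),k.sum(),W[k].min(0).round(3),W[k].max(0).round(3))
cv2.imwrite("pics/s3.png",cv2.resize(p[190:310,220:380,::-1],(800,600),interpolation=2))
E=np.linalg.inv(c['extrinsics']);q=np.array(c['intrinsics'])@(E[:3,:3]@T+E[:3,3]);print((q[:2]/q[2]-[220,190])*5)
```

```text
[ 0.62499606 -0.05299384  0.01508472]
0.05 20 [ 0.627 -0.062  0.052] [ 0.638 -0.049  0.059]
0.06 24 [ 0.631 -0.064  0.062] [ 0.639 -0.048  0.069]
0.07 19 [ 0.617 -0.061  0.07 ] [ 0.64  -0.048  0.08 ]
0.08 22 [ 0.613 -0.067  0.081] [ 0.651 -0.042  0.09 ]
[178.15193759 333.65165781]
```

View pics/s3.png

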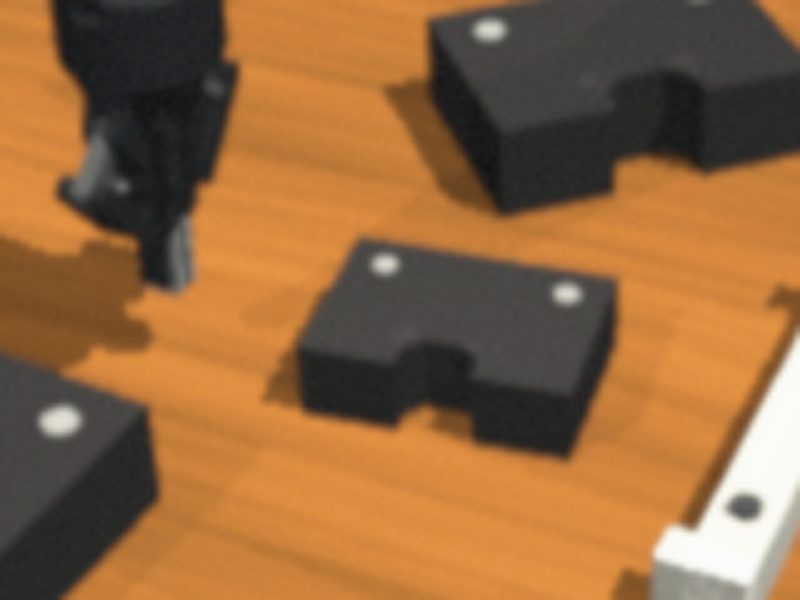

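It's confirmed: the tip is at about (168,290), or z≈0.042, while the TCP reads 0.015. The real tip is roughly 27 mm above the reported TCP, so the earlier push passed just over the block. I'll lower by 25 mm, watch the force, and push.

Call:
drive_tool(
  steps=[
    {"offset": [0.07, 0, -0.1], "rot": [0, 0, 0], "claw": 0},
    {"offset": [0, 0, -0.1], "rot": [0, 0, 0], "claw": 0},
    {"offset": [0, 0, 0], "rot": [0, 0, 0], "claw": 0},
  ],
)

```text
time_s: 4.7
tool_pos: [0.6322, -0.0436, -0.0117]
orientation: [-2.204, -2.234, 0.003]
contact_force: [-0.5, -0.3, 0.4]
gripper_width: -0.002
gripper_force: 0.0
```

Call:
drive_tool(
  steps=[
    {"offset": [0, 0.15, 0], "rot": [0, 0, 0], "claw": 0},
    {"offset": [0, 0.15, 0], "rot": [0, 0, 0], "claw": 0},
    {"offset": [0, 0.1, 0], "rot": [0, 0, 0], "claw": 0},
    {"offset": [0, 0.08, 0], "rot": [0, 0, 0], "claw": 0},
    {"offset": [0, 0.08, 0], "rot": [0, 0, 0], "claw": 0},
    {"offset": [0, 0.08, 0], "rot": [0, 0, 0], "claw": 0},
    {"offset": [0, 0.08, 0], "rot": [0, 0, 0], "claw": 0},
  ],
)

```text
time_s: 5.4
tool_pos: [0.6341, 0.0403, -0.0091]
orientation: [2.21, 2.232, -0.0]
contact_force: [1.8, -2.2, -2.0]
gripper_width: -0.005
gripper_force: 1.3
```

```bash
python3 -c "
from h import *
screws([.56,.09])"
```

```text
scene R [0.5651 0.0525] L [0.5371 0.1382] yaw_y 18.1 centre [0.5725 0.1023] e 0.0006
t 5.45 tcp [ 0.6339  0.0436 -0.0091] F [ 1.9 -0.8 -1.3]
```

Call:
drive_tool(
  steps=[
    {"offset": [0, -0.27, 0], "rot": [0, 0, 0], "claw": 0},
    {"offset": [0, -0.27, 0], "rot": [0, 0, 0], "claw": 0},
    {"offset": [-0.36, 0, 0], "rot": [0, 0, 0], "claw": 0},
    {"offset": [-0.36, 0, 0], "rot": [0, 0, 0], "claw": 0},
    {"offset": [-0.36, 0, 0], "rot": [0, 0, 0], "claw": 0},
    {"offset": [0, 0.36, 0], "rot": [0, 0, 0], "claw": 0},
    {"offset": [0, 0, 0], "rot": [0, 0, 0], "claw": 0},
    {"offset": [0.2, 0, 0], "rot": [0, 0, 0], "claw": 0},
    {"offset": [0.08, 0, 0], "rot": [0, 0, 0], "claw": 0},
    {"offset": [0.08, 0, 0], "rot": [0, 0, 0], "claw": 0},
    {"offset": [0.08, 0, 0], "rot": [0, 0, 0], "claw": 0},
    {"offset": [0.06, 0, 0], "rot": [0, 0, 0], "claw": 0},
  ],
)

```text
time_s: 6.65
tool_pos: [0.5626, 0.0182, -0.0093]
orientation: [-2.208, -2.231, 0.005]
contact_force: [-3.6, -0.7, 3.0]
gripper_width: 0.001
gripper_force: 1.8
```

```bash
python3 -c "
from h import *
screws([.56,.09])"
```

```text
scene R [0.5757 0.0551] L [0.5345 0.1353] yaw_y 27.2 centre [0.5751 0.1055] e 0.0006
t 6.7 tcp [ 0.5648  0.0183 -0.0092] F [-1.4 -0.1  0.8]
```

Call:
drive_tool(
  steps=[
    {"offset": [-0.17, -0.02, 0], "rot": [0, 0, 0], "claw": 0},
    {"offset": [0, 0.1, 0], "rot": [0, 0, 0], "claw": 0},
    {"offset": [0, 0, 0], "rot": [0, 0, 0], "claw": 0},
    {"offset": [0.06, 0.02, 0], "rot": [0, 0, 0], "claw": 0},
    {"offset": [0.058, 0.034, 0], "rot": [0, 0, 0], "claw": 0},
    {"offset": [0.055, 0.038, 0], "rot": [0, 0, 0], "claw": 0},
    {"offset": [0.051, 0.044, 0], "rot": [0, 0, 0], "claw": 0},
    {"offset": [0.047, 0.048, 0], "rot": [0, 0, 0], "claw": 0},
    {"offset": [0.041, 0.053, 0], "rot": [0, 0, 0], "claw": 0},
  ],
)

```text
time_s: 7.6
tool_pos: [0.5824, 0.0563, -0.0091]
orientation: [2.209, 2.231, 0.0]
contact_force: [-1.0, -4.9, 0.1]
gripper_width: -0.001
gripper_force: 1.7
```

```bash
python3 -c "
from h import *
screws([.56,.09])"
```

```text
scene R [0.6017 0.0836] L [0.5384 0.1472] yaw_y 44.9 centre [0.586  0.1313] e 0.0001
t 7.65 tcp [ 0.5835  0.0589 -0.009 ] F [ 1.3 -2.4 -0.1]
```

Call:
drive_tool(
  steps=[
    {"offset": [-0.06, -0.07, 0], "rot": [0, 0, 0], "claw": 0},
    {"offset": [0.065, -0.055, 0], "rot": [0, 0, 0], "claw": 0},
    {"offset": [0, 0, 0], "rot": [0, 0, 0], "claw": 0},
    {"offset": [0.045, 0.04, 0], "rot": [0, 0, 0], "claw": 0},
    {"offset": [0.045, 0.04, 0], "rot": [0, 0, 0], "claw": 0},
    {"offset": [0.045, 0.04, 0], "rot": [0, 0, 0], "claw": 0},
    {"offset": [0.042, 0.045, 0], "rot": [0, 0, 0], "claw": 0},
    {"offset": [0.038, 0.048, 0], "rot": [0, 0, 0], "claw": 0},
  ],
)

```text
time_s: 8.45
tool_pos: [0.6084, 0.0669, -0.009]
orientation: [2.209, 2.232, -0.001]
contact_force: [0.2, -4.3, -0.1]
gripper_width: -0.003
gripper_force: 1.6
```

```bash
python3 -c "
from h import *
screws([.57,.115])"
```

```text
scene R [0.6147 0.1009] L [0.5404 0.151 ] yaw_y 56.0 centre [0.5901 0.1446] e 0.0
t 8.5 tcp [ 0.6096  0.0692 -0.009 ] F [ 1.3 -2.2 -0.2]
```

Call:
drive_tool(
  steps=[
    {"offset": [-0.05, -0.15, 0], "rot": [0, 0, 0], "claw": 0},
    {"offset": [0, 0, 0.35], "rot": [0, 0, 0], "claw": 0},
    {"offset": [0, 0, 0.35], "rot": [0, 0, 0], "claw": 0},
    {"offset": [-0.23, 0.26, 0], "rot": [0, 0, 0], "claw": 0},
    {"offset": [-0.23, 0.26, 0], "rot": [0, 0, 0], "claw": 0},
    {"offset": [-0.23, 0.26, 0], "rot": [0, 0, 0], "claw": 0},
    {"offset": [-0.23, 0.26, 0], "rot": [0, 0, 0], "claw": 0},
    {"offset": [0, 0, 0], "rot": [0, 0, 0], "claw": 0},
  ],
)

```text
time_s: 9.3
tool_pos: [0.4857, 0.1827, 0.0747]
orientation: [-2.19, -2.242, -0.0]
contact_force: [-0.4, -0.5, -0.8]
gripper_width: 0.003
gripper_force: 0.0
```

Call:
drive_tool(
  steps=[
    {"offset": [0, 0, -0.35], "rot": [0, 0, 0], "claw": 0},
    {"offset": [0, 0, -0.35], "rot": [0, 0, 0], "claw": 0},
    {"offset": [0, 0, 0], "rot": [0, 0, 0], "claw": 0},
    {"offset": [0.07, -0.07, 0], "rot": [0, 0, 0], "claw": 0},
    {"offset": [0.06, -0.06, 0], "rot": [0, 0, 0], "claw": 0},
    {"offset": [0.05, -0.05, 0], "rot": [0, 0, 0], "claw": 0},
    {"offset": [0.05, -0.05, 0], "rot": [0, 0, 0], "claw": 0},
    {"offset": [0.05, -0.05, 0], "rot": [0, 0, 0], "claw": 0},
  ],
)

```text
time_s: 10.1
tool_pos: [0.5225, 0.141, -0.0076]
orientation: [-2.206, -2.231, 0.003]
contact_force: [-8.8, 4.5, 7.9]
gripper_width: -0.002
gripper_force: 4.8
```

```bash
python3 -c "
from h import *
screws([.58,.12])"
```

```text
scene R [0.6385 0.1019] L [0.556 0.136] yaw_y 67.5 centre [0.6058 0.1397] e 0.0002
t 10.15 tcp [ 0.5242  0.1393 -0.0076] F [-3.4 -0.1  3. ]
```

Call:
drive_tool(
  steps=[
    {"offset": [-0.15, 0.06, 0], "rot": [0, 0, 0], "claw": 0},
    {"offset": [0, 0, 0.35], "rot": [0, 0, 0], "claw": 0},
    {"offset": [0, 0, 0.35], "rot": [0, 0, 0], "claw": 0},
    {"offset": [0.34, -0.03, 0], "rot": [0, 0, 0], "claw": 0},
    {"offset": [0.34, -0.03, 0], "rot": [0, 0, 0], "claw": 0},
    {"offset": [0.34, -0.03, 0], "rot": [0, 0, 0], "claw": 0},
    {"offset": [0.34, -0.03, 0], "rot": [0, 0, 0], "claw": 0},
    {"offset": [0.32, 0, 0], "rot": [0, 0, 0], "claw": 0},
    {"offset": [0, 0, 0], "rot": [0, 0, 0], "claw": 0},
  ],
)

```text
time_s: 11.05
tool_pos: [0.7158, 0.1309, 0.0772]
orientation: [2.207, 2.224, 0.012]
contact_force: [-0.4, 0.2, -0.4]
gripper_width: -0.005
gripper_force: 0.0
```

```bash
python3 -c "
from h import *
screws([.58,.12])"
```

```text
t 11.1 tcp [0.7121 0.1315 0.0765] F [-0.2 -0.6 -0.7]
```

Call:
drive_tool(
  steps=[
    {"offset": [0, 0, -0.35], "rot": [0, 0, 0], "claw": 0},
    {"offset": [0, 0, -0.35], "rot": [0, 0, 0], "claw": 0},
    {"offset": [0, 0, 0], "rot": [0, 0, 0], "claw": 0},
    {"offset": [-0.09, 0.035, 0], "rot": [0, 0, 0], "claw": 0},
    {"offset": [-0.065, 0.027, 0], "rot": [0, 0, 0], "claw": 0},
    {"offset": [-0.065, 0.027, 0], "rot": [0, 0, 0], "claw": 0},
    {"offset": [-0.065, 0.025, 0], "rot": [0, 0, 0], "claw": 0},
    {"offset": [-0.065, 0.02, 0], "rot": [0, 0, 0], "claw": 0},
    {"offset": [-0.065, 0.02, 0], "rot": [0, 0, 0], "claw": 0},
  ],
)

```text
time_s: 12.0
tool_pos: [0.6619, 0.1526, -0.0066]
orientation: [2.206, 2.23, 0.01]
contact_force: [5.7, 0.2, 2.9]
gripper_width: 0.0
gripper_force: 2.9
```

```bash
python3 -c "
from h import *
screws([.58,.12]);screws([.58,.12],'top')"
```

```text
t 12.05 tcp [ 0.6598  0.1534 -0.0069] F [5.  0.1 4.1]
t 12.1 tcp [ 0.6599  0.1532 -0.007 ] F [2.9 1.2 2.4]
```

Call:
drive_tool(
  steps=[
    {"offset": [0.25, -0.1, 0], "rot": [0, 0, 0], "claw": 0},
    {"offset": [0, 0, 0.35], "rot": [0, 0, 0], "claw": 0},
    {"offset": [0, 0, 0.35], "rot": [0, 0, 0], "claw": 0},
    {"offset": [-0.22, -0.31, 0], "rot": [0, 0, 0], "claw": 0},
    {"offset": [-0.22, -0.31, 0], "rot": [0, 0, 0], "claw": 0},
    {"offset": [-0.22, -0.31, 0], "rot": [0, 0, 0], "claw": 0},
    {"offset": [-0.1, -0.31, 0], "rot": [0, 0, 0], "claw": 0},
    {"offset": [0, 0, 0], "rot": [0, 0, 0], "claw": 1},
  ],
)

```text
time_s: 12.9
tool_pos: [0.5926, -0.0175, 0.0751]
orientation: [-2.22, -2.222, 0.014]
contact_force: [-0.6, -0.7, -0.0]
gripper_width: 0.152
gripper_force: 0.0
```

```bash
python3 -c "
from h import *
screws([.58,.12]);screws([.58,.12],'top')"
```

```text
scene R [0.615  0.1119] L [0.5261 0.1267] yaw_y 80.5 centre [0.5743 0.1415] e 0.0005
t 12.95 tcp [ 0.5945 -0.0133  0.075 ] F [ 0.5  0.2 -0.4]
top R [0.6189 0.111 ] L [0.5302 0.1259] yaw_y 80.5 centre [0.5783 0.1406] e 0.0004
t 13.0 tcp [ 0.5959 -0.01    0.075 ] F [ 0.5  0.9 -0.5]
```

The mould is at yaw 80.5° with its centre at (0.578, 0.141). It is lined up with the fence centre and 10° short of square. Next I'll open the fingers into a wide pusher along the fence direction and check the tip height.

Call:
drive_tool(
  steps=[
    {"offset": [-0.16, 0.2, 0], "rot": [0, 0, 0], "claw": 0.8},
    {"offset": [0, 0.25, 0], "rot": [0, 0, 0], "claw": 0.8},
    {"offset": [0, 0, -0.35], "rot": [0, 0, 0], "claw": 0.8},
    {"offset": [0, 0, -0.36], "rot": [0, 0, 0], "claw": 0.8},
    {"offset": [0, 0, 0], "rot": [0, 0, 0], "claw": 0.8},
    {"offset": [0, 0, 0], "rot": [0, 0, 0], "claw": 0.8},
  ],
)

```text
time_s: 13.6
tool_pos: [0.5775, 0.0463, -0.0104]
orientation: [-2.206, -2.234, 0.002]
contact_force: [0.3, -0.6, -0.2]
gripper_width: 0.801
gripper_force: 0.0
```

Run:
```python
from h import *
p,d=imaging.snapshot("scene"); s=monitor.read_state(); T=s["tool_pos"]; print(T,s["gripper_width"])
q,dw=imaging.snapshot("wrist")
a=cv2.resize(p[200:300,240:400,::-1],(560,350),interpolation=2); b=cv2.resize(q[:,:,::-1],(560,250))
cv2.imwrite("pics/s4.png",np.vstack([a,b]))
c=imaging.camera_params("scene");E=np.linalg.inv(c['extrinsics'])
for z in (0,.02,.04):
    for dx in (-.04,.04):
        P=np.array([T[0]+dx,T[1],z]);u=np.array(c['intrinsics'])@(E[:3,:3]@P+E[:3,3]);print(z,dx,((u[:2]/u[2]-[240,200])*3.5).round())
```

```text
[ 0.57904701  0.04593647 -0.00898371] 0.8012969298540705
0 -0.04 [239. 179.]
0 0.04 [190. 246.]
0.02 -0.04 [239. 156.]
0.02 0.04 [188. 223.]
0.04 -0.04 [238. 133.]
0.04 0.04 [187. 199.]
```

View pics/s4.png

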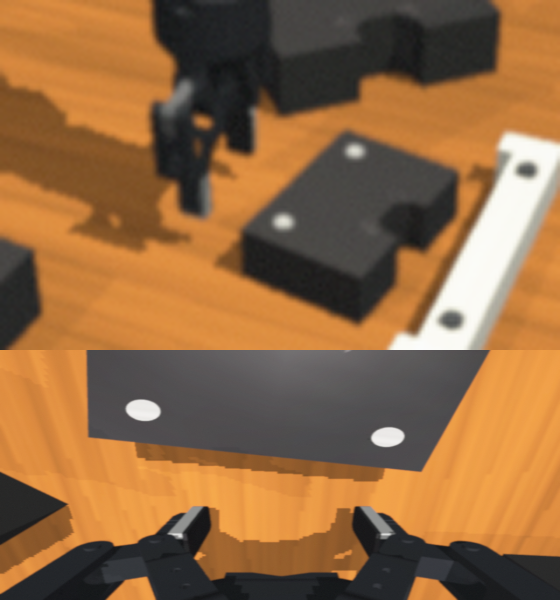

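The tips show at (195,213) and (240,152), z≈0.026. The wrist view shows the plain face ahead, with the right end nearer, as planned. I'll lower 8 mm and push.

Call:
drive_tool(
  steps=[
    {"offset": [0, 0.1, -0.07], "rot": [0, 0, 0], "claw": 0.8},
    {"offset": [0, 0.12, 0], "rot": [0, 0, 0], "claw": 0.8},
    {"offset": [0, 0.05, 0], "rot": [0, 0, 0], "claw": 0.8},
    {"offset": [0, 0.05, 0], "rot": [0, 0, 0], "claw": 0.8},
    {"offset": [0, 0.05, 0], "rot": [0, 0, 0], "claw": 0.8},
    {"offset": [0, 0.05, 0], "rot": [0, 0, 0], "claw": 0.8},
    {"offset": [0, 0.05, 0], "rot": [0, 0, 0], "claw": 0.8},
  ],
)

```text
time_s: 14.4
tool_pos: [0.5799, 0.0999, -0.018]
orientation: [2.209, 2.228, 0.001]
contact_force: [2.0, -5.4, 1.3]
gripper_width: 0.797
gripper_force: 2.2
```

```bash
python3 -c "
from h import *
screws([.58,.14])"
```

```text
scene R [0.6137 0.1311] L [0.523  0.1335] yaw_y 88.5 centre [0.569  0.1548] e 0.0011
t 14.45 tcp [ 0.5799  0.1017 -0.0181] F [ 2.4 -3.4  2.9]
```

Call:
drive_tool(
  steps=[
    {"offset": [0, 0.04, 0], "rot": [0, 0, 0], "claw": 0.8},
    {"offset": [0, 0.04, 0], "rot": [0, 0, 0], "claw": 0.8},
    {"offset": [0, 0.04, 0], "rot": [0, 0, 0], "claw": 0.8},
    {"offset": [0, 0.03, 0], "rot": [0, 0, 0], "claw": 0.8},
    {"offset": [0, 0, 0], "rot": [0, 0, 0], "claw": 0.8},
  ],
)

```text
time_s: 14.95
tool_pos: [0.5783, 0.1175, -0.0182]
orientation: [2.209, 2.231, -0.003]
contact_force: [1.0, -4.9, 4.4]
gripper_width: 0.8
gripper_force: 2.5
```

Call:
drive_tool(
  steps=[
    {"offset": [0, 0.015, 0], "rot": [0, 0, 0], "claw": 0.8},
    {"offset": [0, 0.015, 0], "rot": [0, 0, 0], "claw": 0.8},
  ],
)

```text
time_s: 15.15
tool_pos: [0.5781, 0.1197, -0.0182]
orientation: [2.21, 2.23, -0.005]
contact_force: [0.0, -6.9, 4.6]
gripper_width: 0.798
gripper_force: 3.7
```

```bash
python3 -c "
from h import *
screws([.58,.15])"
```

```text
scene R [0.6117 0.1517] L [0.5217 0.1508] yaw_y 90.6 centre [0.5664 0.1738] e 0.0004
t 15.2 tcp [ 0.5781  0.1202 -0.0182] F [ 0.9 -6.4  4.3]
```

Call:
drive_tool(
  steps=[
    {"offset": [0, 0.01, 0], "rot": [0, 0, 0], "claw": 0.8},
    {"offset": [0, 0.01, 0], "rot": [0, 0, 0], "claw": 0.8},
    {"offset": [0, 0.01, 0], "rot": [0, 0, 0], "claw": 0.8},
  ],
)

```text
time_s: 15.5
tool_pos: [0.578, 0.1232, -0.0182]
orientation: [2.21, 2.23, -0.005]
contact_force: [0.8, -7.5, 4.6]
gripper_width: 0.802
gripper_force: 3.7
```

Call:
drive_tool(
  steps=[
    {"offset": [0, 0.01, 0], "rot": [0, 0, 0], "claw": 0.8},
    {"offset": [0, 0.01, 0], "rot": [0, 0, 0], "claw": 0.8},
  ],
)

```text
time_s: 15.7
tool_pos: [0.5778, 0.1233, -0.0182]
orientation: [2.21, 2.227, -0.009]
contact_force: [-0.8, -12.2, 6.1]
gripper_width: 0.802
gripper_force: 6.2
```

Call:
drive_tool(
  steps=[
    {"offset": [0, 0.015, 0], "rot": [0, 0, 0], "claw": 0.8},
    {"offset": [0, 0.01, 0], "rot": [0, 0, 0], "claw": 0.8},
    {"offset": [0, 0, 0], "rot": [0, 0, 0], "claw": 0.8},
  ],
)

```text
time_s: 16.0
tool_pos: [0.5775, 0.1234, -0.0182]
orientation: [2.212, 2.223, -0.013]
contact_force: [-0.8, -15.0, 6.7]
gripper_width: 0.8
gripper_force: 7.5
```

The tool has stalled at y = 0.1234 with the force rising to 15 N, so the block is against the fence. I'll back straight off and look.

Call:
drive_tool(
  steps=[
    {"offset": [0, -0.1, 0], "rot": [0, 0, 0], "claw": 0.8},
    {"offset": [0, -0.3, 0], "rot": [0, 0, 0], "claw": 0.8},
    {"offset": [0, -0.2, 0.2], "rot": [0, 0, 0], "claw": 0.8},
    {"offset": [0, -0.35, 0.2], "rot": [0, 0, 0], "claw": 0.8},
    {"offset": [0, -0.35, 0.2], "rot": [0, 0, 0], "claw": 0.8},
    {"offset": [0, -0.35, 0.2], "rot": [0, 0, 0], "claw": 0.8},
    {"offset": [0, -0.35, 0], "rot": [0, 0, 0], "claw": 0.8},
    {"offset": [0, 0, 0], "rot": [0, 0, 0], "claw": 0.8},
  ],
)

```text
time_s: 16.8
tool_pos: [0.5776, -0.1167, 0.0785]
orientation: [2.217, 2.219, -0.004]
contact_force: [-0.8, -0.3, -0.2]
gripper_width: 0.807
gripper_force: 0.0
```

```bash
python3 -c "
from h import *
screws([.58,.15]);screws([.58,.15],'top')
p=cv2.imread('pics/last.png');cv2.imwrite('pics/end.png',cv2.resize(p[160:300,190:390],(800,560),interpolation=2))
c=imaging.camera_params('top')
for P in ((.46,.2195),(.578,.2205),(.69,.222)):
    pass
"
```

```text
scene R [0.6111 0.1551] L [0.5215 0.1554] yaw_y 89.8 centre [0.5664 0.1778] e 0.0
t 16.85 tcp [ 0.5776 -0.1117  0.0777] F [-0.3  0.6  0.3]
top R [0.6147 0.154 ] L [0.5247 0.1536] yaw_y 90.2 centre [0.5696 0.1763] e 0.0004
t 16.9 tcp [ 0.5777 -0.1081  0.0772] F [-0.9  1.3  0.1]
```

View pics/end.png

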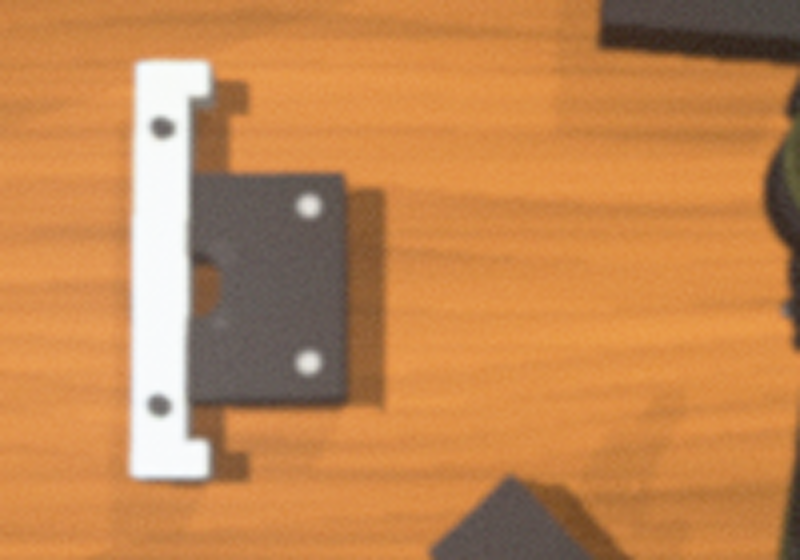

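The mould's channelled face lies flush along the fence at crop x≈190. It sits between the lugs, about 8 mm off centre and within 0.5° of square, and the arm is clear.

```bash
python3 -c "
from bench import bot
print(bot.close_job())"
```

```text
the job is handed in; nothing more can be done
None
```

The mould is flush along the fence between its lugs (about 8 mm off centre, within about 0.5° of square by camera), moved only by pushes, with the arm clear; the job was handed in at about 17 s, and no verdict came back.

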